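Load a petri dish under the low head of a dish reader

ROBOT

A 6-joint arm with a two-finger parallel gripper is mounted at the origin on a cart in front of the work surface, level with it; the furniture and walls round the work are solid. World frame = base frame: x ahead of the robot, y to its left, z up, the work surface at z = 0. Lengths are in m, angles in rad, forces in N, time in s.
With the tool pointing down it reaches from about 0.225 to 0.875 m from the base axis. Payload 3.4 kg.
Tool frame: the origin (TCP) lies midway between the tips of the shut fingers; the grasp point (between the pads) lies 19 mm behind it; z points along the fingers, y is the line along which they close (so a half turn about z gives the same grasp; the last joint's range is limited). The gripper opens to 85 mm and grips with 20 to 120 N. Pads are 22 mm wide; open, the fingers measure 114 mm over their backs; the gripper's body (76 mm by 85 mm) begins 54 mm behind the grasp point. The pads swing forward as they close: fully open they stand 13 mm farther back than shut.
Start: joints at [-1.283, 0.276, 1.505, -0, 1.361, -0.121], TCP at [0.229, -0.528, 0.202] pointing down, gripper open.
Joint ranges: [-2.89, 2.89], [-0.75, 2.08], [0.22, 2.7], [-1.18, 4.32], [0.11, 2.71], [-2.7, 2.7]. Speed limits (rad/s): [2.57, 2.57, 3.14, 3.14, 3.14, 3.14].

INTERFACE

Orientations are given as a 3x3 rotation matrix whose columns are the frame's x, y, z axes.
In Python, from cell import * gives the robot as it stands. The module is installed in compiled form; this text tells all that it offers.
- The arm moves only by the tool play_rows, never from a script. Its argument "motion" is text: rows parted by semicolons, each of 7 numbers parted by spaces: the finger opening in mm, from 0 to 85.4, then the shift along the tool's x, y, z each as a share of 0.02 m, from -1 to 1, then the turn, a rotation vector about the tool's x, y, z each as a share of 6 degrees, from -1 to 1. In form: gripper dx dy dz rx ry rz; .... A call has 1 to 5 rows; each row shifts and turns the commanded pose from where the row before left it, along the tool's axes as they then stand; what a row does not reach is not made up. A row lasts 1/10 s, in which the tool goes at most 50 mm and 8.59 degrees, less where a joint would pass 70% of its speed; a pose out of reach is approached as far as the arm can. A call with a number of a shift or a turn outside -1 to 1 is refused whole. A call with a gripper value outside its range is refused whole. The fingers move at their own pace and stop on an object; the grip force is fixed at half the most. Time passes only in rows, so rows that do not move let the fingers close. It gives the time, the measured TCP pose, the force, the opening and the grip force at its end, in the units of the state.
- observe(): the state, without advancing time (a new reading comes with each control period).
- grab_frame(name): name is "scene" or "top" or "wrist"; returns a dict with "pixels" (480x640x3 uint8, blue, green, red), "range_z" (480x640 float32, m along the optical axis (not along the pixel's ray), 0 where there is no reading), "fx", "fy", "cx", "cy" (pixels), "pose" (4x4, takes a point from camera to world coordinates). Camera axes: x right, y up, looking along -z (the intrinsics and any distortion apply to the point x, -y, -z); pixel columns grow to the right and rows downward; lengths in m; the calibration is good to about 2 mm. A picture is of the moment at which its call begins.
- finish_job(): hands the job in; it is judged then, once.
Trained networks look in a picture, given as the dict that the camera call returned (one of the last four; its "shot" number tells which), for a name from the list of things; names that differ only in an ending like _2 or _b are one class to them, and where a whole thing is asked for, a point or a joint stands for the part that bears it (a point fixed in the world has none). Each returns a list of dicts, best first, with "conf" (0 to 1); they miss things now and then, are a little off and sometimes report something else, mostly with a low value. They report only what shows in the picture. A call takes as long as a camera call.
- boxes_of(picture, thing): "extent" ([left, top, width, height] in pixels, round what is visible of it).
The state is a dict: "clock": time; "q": joint angles; "dq": joint speeds; "effort": joint torques, N m; "tcp_pos": TCP position; "eef_rot": TCP orientation; "force": force on the tool from outside, world axes, zero at the start; "moment": the same for the moment, N m; "opening": opening from 0.0 (shut) to 1.0 (fully open); "grasp_force": force on a finger pad.
Only numpy, scipy, OpenCV 4.12 (cv2) and the standard library are available. Lean on these libraries where they do the work, as an engineer would, in place of code of your own. Each camera call takes 0.05 s, during which the arm holds its last target. There are 200 camera calls.

TASK

Load the petri dish into the dish reader: first slide the small catch back, since the gate stays locked until the catch is fully withdrawn, then slide the gate fully open. Push the dish flat along the bench through the gateway and under the low head until it rests against the end stop, and then slide the gate fully shut again behind it. Leave the vial, the timer and the sample cups where they are.

Things in the scene. Friction and masses are not known exactly. Their poses are not given: they have to be found in the camera images.
- reader: Dish reader: a white low bridge over a straight lane, fixed on the bench. Origin on the bench under the bridge's centre. Its y axis is the lane: dishes enter from the +y side and move towards -y. Its x axis points across the lane, roughly away from the robot; z up. The offsets given below are in this frame, in mm. The dish slides on the bench itself; the lane has no floor.
- head_front (a point): Middle of the lower edge of the head's entry face (x 0, y 30, z 22). The head: x -56..56, y -30..30, underside at z 22, top at z 53, with a round cap up to z 57.
- end_stop (a point): Foot of the end stop's face (x 0, y -45, z 0): a bar 12 mm high across the lane. A dish that rests against it is centred within 1 mm of the reader's origin along y, and its rear edge still stands out 14 mm in front of the head.
- lane_mouth (a point): Point on the bench on the lane's centre line (x 0, y 110), just before the rails. The lane's inner width is 99 (x -49.5..49.5), between rails 12 high and 6 thick from y -53 to 70; beyond that they flare outwards by 6 mm each until y 98.
- dish: Closed petri dish, clear, flat and round, drawn 94 mm across at the lid but 89 mm across where things touch it, 15 mm high, about 60 g. Origin at the centre of its underside, on the bench. Too wide to grasp: it is pushed. Yaw has no meaning.
- gate (a joint): Gate, m: 0 shut, 0.036 fully open. A steel blade at y 50..58, z 4..14, whose tip reaches into the lane to x 15 when shut and to x 51 when open (clear of the lane). It slides along the reader's +x to open, stays where it is left, and moves at about 2 N once the catch is withdrawn.
- gate_post (a point): On the axis of the gate's grip, an upright steel post 10 mm in diameter, from z 19 to z 58; this point is at z 45 and moves with the gate (x 22, y 76 when shut; x 58, y 76 when open, reader's frame). The post is carried by a bar 14 wide at z 13.5..19.5, which passes over the rail. Pinch the post or push it sideways.
- catch (a joint): Catch, m: 0 locked, 0.026 fully withdrawn. A dark block 20 by 18 mm, up to z 15, behind the gate's far end; it slides along the reader's -y to withdraw, stays where it is left, moves at about 2 N. Locked, it stops the gate from opening.
- catch_post (a point): On the axis of the catch's upright steel post, 10 mm in diameter, up to z 47; this point is at z 38 and moves with the catch (x 69, y 54 when locked; x 69, y 28 when withdrawn, reader's frame). Push it along the reader's -y.
- vial_1: Bystander: small white capped vial, 27 mm across, 48 mm high; origin at the centre of its underside.
- timer: Bystander: flat lab timer, 62 by 68 by 20 mm; origin at the centre of its underside.
- sample_cup_1: Bystander: small clear cup, 29 mm across, 32 mm high; origin at the centre of its underside.
- sample_cup_2: Bystander: small clear cup like the other; origin at the centre of its underside.

How it is judged:
On the way, in this order (a step that is already met when the one before it is completed fails the run):
1. the catch is withdrawn while the gate is still shut (value of joint catch above 0.021 m and value of joint gate below 0.008 m), for 0.2 s.
2. the gate is open and the dish is not yet through it (value of joint gate above 0.031 m and y of dish in the frame of reader above 0.06 m), for 0.2 s.
3. the dish is under the head, against the end stop (y of dish in the frame of reader between -0.006 and 0.006 m and x of dish in the frame of reader between -0.009 and 0.009 m), for 0.2 s.
At the end, for the whole second after the job is handed in: The dish lies flat and at rest on the bench under the head, its centre within 6 mm (towards the stop) to 7 mm (towards the gate) of the reader's origin along the lane and 9 mm across it, and the gate is shut to within 5 mm. Where the catch ends does not matter (value of joint gate below 0.005 m and y of dish in the frame of reader between -0.006 and 0.007 m and x of dish in the frame of reader between -0.009 and 0.009 m and height (world z) of dish below 0.004 m and angle between dish's own z axis and vertical below 0.1 rad and linear speed of dish below 0.01 m/s); the robot touches nothing.
It fails at once if the dish is lifted or tipped (height (world z) of dish above 0.03 m or angle between dish's own z axis and vertical above 0.5 rad).
It fails at once if the vial, the timer or a sample cup is moved by more than 30 mm (distance of any of vial_1, timer, sample_cup_1, sample_cup_2 from where it was at the start of the episode above 0.03 m).
It also fails if it takes over 70 s, if anything falls off the work surface, if the arm or the gripper's body presses on something with over 40 N, if the wrist force passes 120 N, or if a joint passes its speed limit or range.

## Working session

There is one attempt and no reset: what is moved stays moved. The work goes in short steps, Python scripts to look and compute and a tool call to move; the robot and the scene stay as the last step left them, time stands still between calls to the robot, and variables do not carry over. Pictures are saved under pics/ and viewed, at most 14 in all, crops included, and the job is handed in when it is done.

Besides the shell and the picture viewer there is one more tool, called by a JSON object that holds its "fn" and its "kwargs". play_rows: Moves the arm, as the interface text tells. Its arguments: {"type":"object","properties":{"motion":{"type":"string"}},"required":["motion"]}

```bash
mkdir -p pics; cat > h.py <<'E'
from cell import *
import numpy as np, cv2
def pt(f,u,v,z=None):
    P=np.array(f["pose"]); d=np.array([(u-f["cx"])/f["fx"],-(v-f["cy"])/f["fy"],-1.0])
    if z is None:
        r=f["range_z"][int(round(v)),int(round(u))]; return P[:3,:3]@(d*r)+P[:3,3]
    w=P[:3,:3]@d; t=(z-P[2,3])/w[2]; return P[:3,3]+w*t
def proj(f,p):
    P=np.array(f["pose"]); c=P[:3,:3].T@(np.array(p)-P[:3,3])
    return f["cx"]+f["fx"]*c[0]/-c[2], f["cy"]-f["fy"]*c[1]/-c[2]
E
python3 - <<'E'
from h import *
for n in ["top","scene"]:
    f=grab_frame(n); cv2.imwrite(f"pics/{n}1.png",f["pixels"])
    np.savez(f"{n}1.npz",**{k:f[k] for k in("pixels","range_z","fx","fy","cx","cy","pose")})
    print(n,np.round(f["pose"],3).tolist(),f["fx"])
    for t in ["reader","dish","gate","gate_post","catch","catch_post","vial_1","timer","sample_cup_1"]:
        for b in boxes_of(f,t)[:2]:
            l,tp,w,h=b["extent"]; print(t,round(b["conf"],2),np.round([l,tp,w,h]),np.round(pt(f,l+w/2,tp+h/2),3))
print(observe())
E
```

```text
top [[-0.003, 0.999, -0.054, 0.409], [-1.0, -0.003, 0.006, 0.013], [0.006, 0.054, 0.999, 1.464], [0.0, 0.0, 0.0, 1.0]] 546.9225322943382
reader 0.71 [277. 205.  57.  69.] [0.409 0.013 1.464]
dish 0.67 [216. 224.  36.  36.] [0.47  0.227 0.014]
dish 0.3 [273. 208.  64.  64.] [0.474 0.039 0.053]
gate 0.62 [282. 226.  16.   9.] [0.5   0.081 0.001]
gate_post 0.67 [283. 223.  14.  14.] [0.502 0.08  0.   ]
catch 0.59 [277. 203.  56.  71.] [0.477 0.039 0.057]
catch 0.53 [290. 213.  11.  11.] [0.532 0.064 0.016]
vial_1 0.62 [382. 241.   7.  11.] [ 0.457 -0.169  0.048]
timer 0.72 [174. 192.  26.  29.] [0.566 0.351 0.021]
timer 0.59 [422. 244.  11.   8.] [ 0.451 -0.287  0.005]
sample_cup_1 0.65 [422. 242.  12.  14.] [ 0.451 -0.287  0.005]
scene [[0.537, 0.476, -0.696, -0.372], [-0.843, 0.285, -0.456, -0.555], [-0.019, 0.832, 0.554, 0.758], [0.0, 0.0, 0.0, 1.0]] 496.68685248592533
dish 0.84 [252. 225.  23.  25.] [0.472 0.204 0.014]
gate 0.45 [298. 234.   6.  18.] [0.486 0.088 0.029]
gate 0.23 [274. 233.  75.  53.] [0.42  0.008 0.049]
gate_post 0.49 [302. 235.   3.  15.] [ 0.529  0.112 -0.003]
vi
[... 224 characters left out ...]
6072616e+00, -1.21002359e-01]), 'dq': array([ 2.40623784e-04,  6.81085203e-04, -1.37478722e-03, -5.67385280e-04,
       -1.11266009e-03, -8.20292334e-06]), 'effort': array([ 1.45062935e-03, -4.16662967e+01, -2.46101618e+01,  2.34836971e-04,
        1.65220149e-04, -1.53465311e-05]), 'tcp_pos': array([ 0.22857045, -0.52766271,  0.20203956]), 'eef_rot': array([[ 9.17607902e-01,  3.97486775e-01,  4.70382380e-05],
       [ 3.97486778e-01, -9.17607898e-01, -8.52680233e-05],
       [ 9.26974708e-06,  9.69396896e-05, -9.99999995e-01]]), 'force': array([-0.13437604, -0.22533757,  0.52910291]), 'moment': array([-0.01861739,  0.01313818, -0.01843818]), 'grasp_force': 0.0, 'opening': 1.000304591208888}
```

View pics/top1.png

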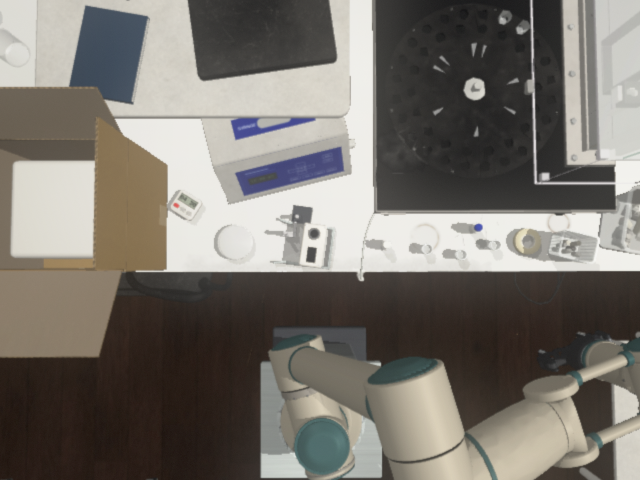

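View pics/scene1.png

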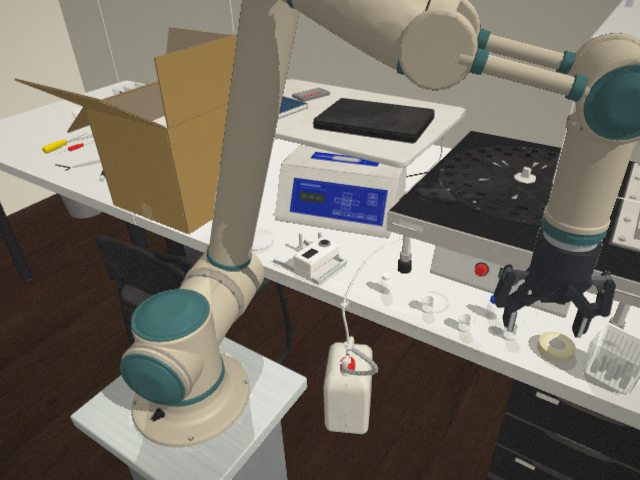

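```bash
python3 - <<'E'
import numpy as np,cv2
f=dict(np.load("top1.npz")); im=f["pixels"][190:290,160:350]
cv2.imwrite("pics/c1.png",cv2.resize(im,None,fx=4,fy=4,interpolation=cv2.INTER_CUBIC))
from scipy.spatial.transform import Rotation as R
# world points
v,u=np.mgrid[190:290,160:350]; r=f["range_z"][190:290,160:350]
c=np.stack([(u-f["cx"])/f["fx"]*r,-(v-f["cy"])/f["fy"]*r,-r],-1); w=c@f["pose"][:3,:3].T+f["pose"][:3,3]
m=((w[...,2]>.046)&(w[...,2]<.06)&(w[...,0]<.56)&(u>270)&(u<345)); p=w[m][:,:2].astype(np.float32)
print(m.sum(),cv2.minAreaRect(p*1000))
E
```

```text
960 ((471.9051818847656, 43.19111251831055), (109.5618896484375, 127.72596740722656), 81.72367095947266)
```

View pics/c1.png

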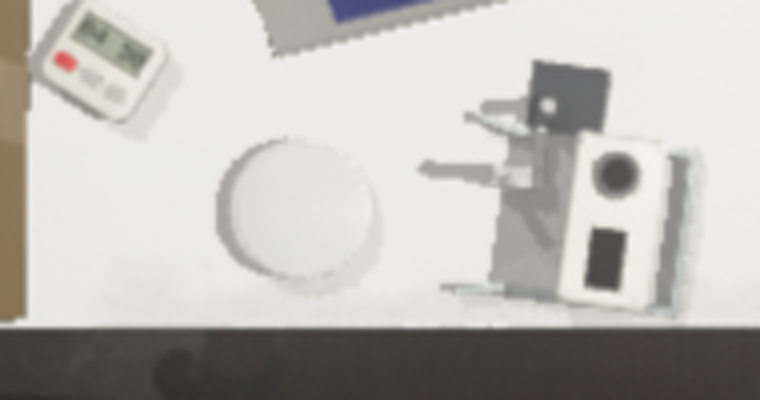

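{"fn": "play_rows", "kwargs": {"motion": "0 1 -0.5 -0.6 0 0 0;0 1 -1 -0.6 0 0 0;0 1 -1 -0.6 0 0 0;0 1 -1 -0.6 0 0 0;0 1 -1 -0.6 0 0 0"}}

```text
clock: 1.5
tcp_pos: [0.2848, -0.4042, 0.2625]
eef_rot: [[0.918, 0.397, 0.0], [0.397, -0.918, -0.0], [0.0, 0.0, -1.0]]
force: [1.5, 0.6, -0.4]
opening: 0.144
grasp_force: 0.0
```

{"fn": "play_rows", "kwargs": {"motion": "0 0 0 0 0 0 -1;0 0 0 0 0 0 -1;0 0 0 0 0 0 -1;0 0 0 0 0 0 -1;0 0 0 0 0 0 -1"}}

```text
clock: 2.0
tcp_pos: [0.2846, -0.4052, 0.2621]
eef_rot: [[0.592, 0.806, 0.0], [0.806, -0.592, -0.0], [-0.0, 0.0, -1.0]]
force: [-0.1, -0.7, -0.0]
opening: 0.002
grasp_force: 0.0
```

{"fn": "play_rows", "kwargs": {"motion": "0 0 0 0 0 0 -1;0 0 0 0 0 0 -1;0 0 0 0 0 0 -1;0 0 0 0 0 0 -1;0 0 0 0 0 0 -1"}}

```text
clock: 2.5
tcp_pos: [0.2845, -0.4053, 0.2621]
eef_rot: [[0.11, 0.994, 0.0], [0.994, -0.11, -0.0], [-0.0, 0.0, -1.0]]
force: [-0.3, -0.5, 0.7]
opening: 0.001
grasp_force: 0.0
```

{"fn": "play_rows", "kwargs": {"motion": "0 1 0.4 0 0 0 0;0 1 0.4 0 0 0 0;0 1 0.4 0 0 0 0;0 1 0.4 0 0 0 0;0 1 0.4 0 0 0 0"}}

```text
clock: 3.0
tcp_pos: [0.336, -0.3098, 0.2621]
eef_rot: [[0.115, 0.993, 0.0], [0.993, -0.115, -0.0], [-0.0, 0.0, -1.0]]
force: [0.9, -0.3, 0.2]
opening: 0.006
grasp_force: 0.0
```

{"fn": "play_rows", "kwargs": {"motion": "0 1 0.4 0 0 0 0;0 1 0.4 0 0 0 0;0 1 0.4 0 0 0 0;0 1 0.4 0 0 0 0;0 1 0.4 0 0 0 0"}}

```text
clock: 3.5
tcp_pos: [0.3873, -0.215, 0.2621]
eef_rot: [[0.115, 0.993, 0.0], [0.993, -0.115, -0.0], [-0.0, 0.0, -1.0]]
force: [-0.2, 0.6, -0.1]
opening: -0.001
grasp_force: 0.0
```

{"fn": "play_rows", "kwargs": {"motion": "0 1 0.4 0 0 0 0;0 1 0.4 0 0 0 0;0 1 0.4 0 0 0 0;0 1 0.4 0 0 0 0;0 1 0.4 0 0 0 0"}}

```text
clock: 4.0
tcp_pos: [0.4385, -0.1202, 0.2621]
eef_rot: [[0.115, 0.993, 0.0], [0.993, -0.115, -0.0], [-0.0, 0.0, -1.0]]
force: [1.0, -0.2, 0.2]
opening: -0.004
grasp_force: 0.0
```

{"fn": "play_rows", "kwargs": {"motion": "0 1 0 0 0 0 0;0 1 0 0 0 0 0;0 1 0 0 0 0 0;0 1 0 0 0 0 0;0 1 0 0 0 0 0"}}

```text
clock: 4.5
tcp_pos: [0.4496, -0.0209, 0.2621]
eef_rot: [[0.115, 0.993, 0.0], [0.993, -0.115, -0.0], [-0.0, 0.0, -1.0]]
force: [-0.3, -0.0, 0.9]
opening: 0.001
grasp_force: 0.0
```

{"fn": "play_rows", "kwargs": {"motion": "0 1 0 0 0 0 0;0 1 0 0 0 0 0;0 1 0 0 0 0 0;0 1 0 0 0 0 0;0 0 0 0 0 0 0"}}

```text
clock: 5.0
tcp_pos: [0.4588, 0.0596, 0.262]
eef_rot: [[0.112, 0.994, 0.0], [0.994, -0.112, 0.001], [0.001, 0.0, -1.0]]
force: [-0.3, -0.3, 0.8]
opening: -0.001
grasp_force: 0.0
```

```bash
python3 - <<'E'
from h import *
f=grab_frame("wrist"); cv2.imwrite("pics/w1.png",f["pixels"])
np.savez("w1.npz",**{k:f[k] for k in("pixels","range_z","fx","fy","cx","cy","pose")})
print(np.round(f["pose"],3).tolist(),f["fx"])
for t in ["reader","dish","gate","gate_post","catch","catch_post"]:
    for b in boxes_of(f,t)[:2]:
        l,tp,w,h=b["extent"]; print(t,round(b["conf"],2),np.round([l,tp,w,h]),np.round(pt(f,l+w/2,tp+h/2),3))
o=observe();print(o["tcp_pos"],o["q"])
E
```

```text
[[0.994, 0.107, 0.032, 0.468], [-0.112, 0.951, 0.289, 0.133], [0.0, -0.291, 0.957, 0.435], [0.0, 0.0, 0.0, 1.0]] 360.59476615970897
reader 0.95 [277. 147. 138. 126.] [0.489 0.042 0.   ]
dish 0.84 [265.   1.  98.  91.] [0.47  0.22  0.018]
gate 0.78 [342. 161.  35.  32.] [0.508 0.079 0.   ]
gate_post 0.87 [338. 160.  35.  36.] [0.503 0.078 0.001]
catch 0.8 [381. 182.  12.  15.] [0.535 0.065 0.029]
catch_post 0.75 [379. 184.  16.  17.] [0.534 0.064 0.041]
catch_post 0.67 [274. 148. 141. 128.] [0.485 0.046 0.036]
[0.45872809 0.05702867 0.26201788] [-2.66928692e-02  7.28016142e-02  1.61468031e+00 -3.79238614e-04
  1.45402128e+00  8.92851756e-02]
```

View pics/w1.png

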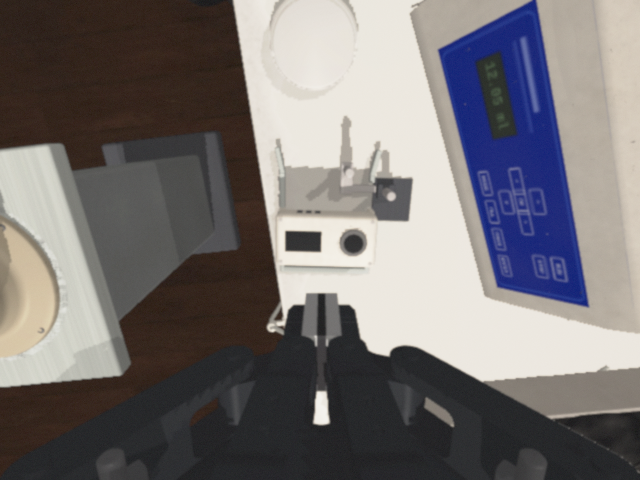

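```bash
python3 - <<'E'
from h import *
f=dict(np.load("w1.npz"));v,u=np.mgrid[0:480,0:640]; r=f["range_z"]
c=np.stack([(u-f["cx"])/f["fx"]*r,-(v-f["cy"])/f["fy"]*r,-r],-1); w=c@f["pose"][:3,:3].T+f["pose"][:3,3]
sel=lambda a,b,u0,u1,v0,v1:(w[...,2]>a)&(w[...,2]<b)&(u>u0)&(u<u1)&(v>v0)&(v<v1)
m=sel(.049,.055,255,400,190,280).astype(np.uint8)
n,l,s,_=cv2.connectedComponentsWithStats(m); k=1+s[1:,4].argmax(); p=w[l==k]
rc=cv2.minAreaRect((p[:,:2]*1000).astype(np.float32)); print(s[k],rc,p[:,2].mean())
for nm,a,b,*q in [("catch",.03,.05,370,410,165,215),("gatepost",.03,.065,330,370,110,200),("dish",.008,.022,255,370,0,100)]:
    p=w[sel(a,b,*q)]; print(nm,len(p),p.mean(0) if len(p) else 0, p.min(0),p.max(0))
    if nm=="dish": print(cv2.minEnclosingCircle((p[:,:2]*1000).astype(np.float32)))
# predict overlay
(cx,cy),(a,b),ang=rc
t=np.deg2rad(ang); ax=np.array([np.cos(t),np.sin(t)]) 
if b>a: ax=np.array([-ax[1],ax[0]])
if ax[0]<0: ax=-ax
ay=np.array([-ax[1],ax[0]]); o=np.array([cx,cy])/1000; print("reader",o,ax)
im=f["pixels"].copy()
for P in [(-56,-30,53),(56,-30,53),(56,30,53),(-56,30,53),(69,54,47),(22,76,58),(22,76,19),(-49.5,70,12),(49.5,70,12),(55.5,98,12)]:
    x=np.append(o+(ax*P[0]+ay*P[1])/1000,P[2]/1000); cv2.circle(im,tuple(int(round(i*8)) for i in proj(f,x)),12,(0,0,255),-1,cv2.LINE_AA,3)
cv2.imwrite("pics/w1o.png",cv2.resize(im[100:290,250:430],None,fx=3,fy=3,interpolation=cv2.INTER_CUBIC))
E
```

```text
[ 276  213  102   54 3533] ((460.97955322265625, 20.076404571533203), (59.95576858520508, 111.88098907470703), 82.18717956542969) 0.0537319754858082
catch 103 [0.53356821 0.06029015 0.0443567 ] [0.51368106 0.04077988 0.03005737] [0.54055274 0.06614412 0.04951592]
gatepost 94 [0.49248125 0.09304555 0.05489999] [0.48825448 0.08743636 0.03072129] [0.49778712 0.09685567 0.06102673]
dish 6720 [0.47054987 0.22380966 0.01628804] [0.42400222 0.17896122 0.00809031] [0.51737808 0.2649513  0.01943573]
((470.628662109375, 225.85659790039062), 47.16567611694336)
reader [0.46097955 0.0200764 ] [ 0.99071745 -0.13593726]
```

View pics/w1o.png

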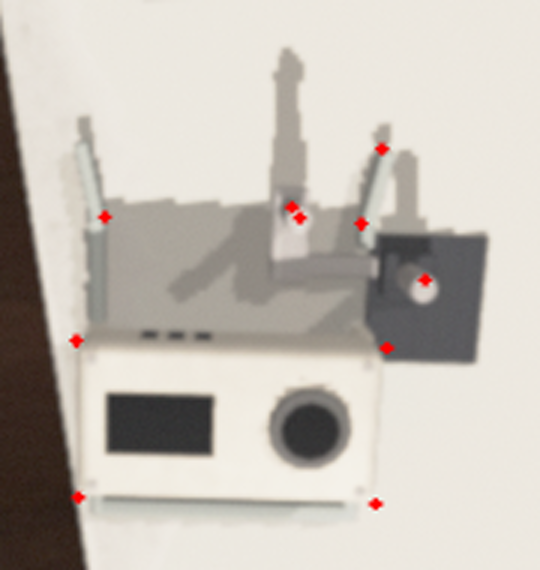

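```bash
python3 - <<'E'
from h import *
f=dict(np.load("w1.npz"));v,u=np.mgrid[0:480,0:640]; r=f["range_z"]
c=np.stack([(u-f["cx"])/f["fx"]*r,-(v-f["cy"])/f["fy"]*r,-r],-1); w=c@f["pose"][:3,:3].T+f["pose"][:3,3]
m=(w[...,2]>.02)&(w[...,0]>.55)&(w[...,0]<.75)&(u>400)&(v<290)&(r>0)
p=w[m]
for y in np.arange(-.02,.24,.03):
    q=p[abs(p[:,1]-y)<.01]; 
    if len(q): print(round(y,2),[ (round(x,2),round(q[abs(q[:,0]-x)<.005][:,2].max(),3)) for x in np.arange(.55,.7,.01) if (abs(q[:,0]-x)<.005).any()])
# finger tips: closed size near tcp
o=observe(); m=(abs(w-o["tcp_pos"])<[.06,.06,.03]).all(-1); q=(w[m]-o["tcp_pos"])@o["eef_rot"]
for a in (-.03,-.02,-.01): s=q[(q[:,2]>a)&(q[:,2]<a+.01)]; print(a,len(s),s.min(0) if len(s) else 0,s.max(0) if len(s) else 0)
A=np.deg2rad(-7);ax=np.array([np.cos(A),np.sin(A)]);ay=np.array([-ax[1],ax[0]])
R=o["eef_rot"]; org=np.array([.461,.0201])
for t in [(70,86),(22,76)]:
    d=np.append(org+(ax*t[0]+ay*t[1])/1e3,.03)-o["tcp_pos"]; print(t,d+o["tcp_pos"],R.T@d/.02)
E
```

```text
-0.02 [(np.float64(0.63), np.float64(0.022)), (np.float64(0.64), np.float64(0.045)), (np.float64(0.65), np.float64(0.062)), (np.float64(0.66), np.float64(0.079)), (np.float64(0.67), np.float64(0.097)), (np.float64(0.68), np.float64(0.114)), (np.float64(0.69), np.float64(0.133))]
0.01 [(np.float64(0.63), np.float64(0.038)), (np.float64(0.64), np.float64(0.058)), (np.float64(0.65), np.float64(0.077)), (np.float64(0.66), np.float64(0.095)), (np.float64(0.67), np.float64(0.11)), (np.float64(0.68), np.float64(0.127)), (np.float64(0.69), np.float64(0.144))]
0.04 [(np.float64(0.62), np.float64(0.035)), (np.float64(0.63), np.float64(0.054)), (np.float64(0.64), np.float64(0.07)), (np.float64(0.65), np.float64(0.087)), (np.float64(0.66), np.float64(0.106)), (np.float64(0.67), np.float64(0.124)), (np.float64(0.68), np.float64(0.139)), (np.float64(0.69), np.float64(0.151))]
0.07 [(np.float64(0.61), np.float64(0.026)), (np.float64(0.62), np.float64(0.049)), (np.float64(0.63), np.float64(0.066)), (np.float64(0.64), np.float64(0.084)), (np.float64(0.65), np.float64(0.101)), (np.float64(0.66), np.fl
[... 1638 characters left out ...]
4(0.65), np.float64(0.147)), (np.float64(0.66), np.float64(0.158)), (np.float64(0.67), np.float64(0.158)), (np.float64(0.68), np.float64(0.159)), (np.float64(0.69), np.float64(0.159))]
0.22 [(np.float64(0.57), np.float64(0.021)), (np.float64(0.58), np.float64(0.042)), (np.float64(0.59), np.float64(0.062)), (np.float64(0.6), np.float64(0.078)), (np.float64(0.61), np.float64(0.094)), (np.float64(0.62), np.float64(0.11)), (np.float64(0.63), np.float64(0.122)), (np.float64(0.64), np.float64(0.125))]
-0.03 0 0 0
-0.02 0 0 0
-0.01 0 0 0
(70, 86) [0.54095899 0.09692812 0.03      ] [ 2.46144011  3.85175515 11.60046376]
(22, 76) [0.49209809 0.09285238 0.03      ] [ 1.97642373  1.44868231 11.60034707]
```

{"fn": "play_rows", "kwargs": {"motion": "0 1 1 0 0 0 0;0 1 1 0 0 0 0;0 0.5 1 1 0 0 0;0 0 0.85 1 0 0 0;0 0 0 1 0 0 0"}}

```text
clock: 5.85
tcp_pos: [0.5435, 0.098, 0.201]
eef_rot: [[0.115, 0.993, 0.002], [0.993, -0.115, -0.0], [-0.0, 0.002, -1.0]]
force: [-0.2, -0.4, -0.2]
opening: -0.002
grasp_force: 0.0
```

{"fn": "play_rows", "kwargs": {"motion": "0 0 0 1 0 0 0;0 0 0 1 0 0 0;0 0 0 1 0 0 0;0 0 0 1 0 0 0;0 0 0 0 0 0 0"}}

```text
clock: 6.35
tcp_pos: [0.5387, 0.0978, 0.1194]
eef_rot: [[0.115, 0.993, -0.006], [0.993, -0.115, -0.001], [-0.001, -0.006, -1.0]]
force: [-0.4, -0.8, 0.3]
opening: -0.003
grasp_force: 0.0
```

```bash
python3 - <<'E'
from h import *
f=grab_frame("wrist"); cv2.imwrite("pics/w2.png",f["pixels"])
for t in ["catch_post","gate_post"]:
    for b in boxes_of(f,t)[:2]:
        l,tp,w,h=b["extent"]; print(t,round(b["conf"],2),np.round([l,tp,w,h]),np.round(pt(f,l+w/2,tp+h/2),3))
print(observe()["tcp_pos"])
E
```

```text
catch_post 0.59 [313. 259.  20.  34.] [0.537 0.066 0.032]
gate_post 0.68 [248. 234.  57.  46.] [0.499 0.075 0.002]
[0.54177614 0.09827912 0.12286003]
```

View pics/w2.png

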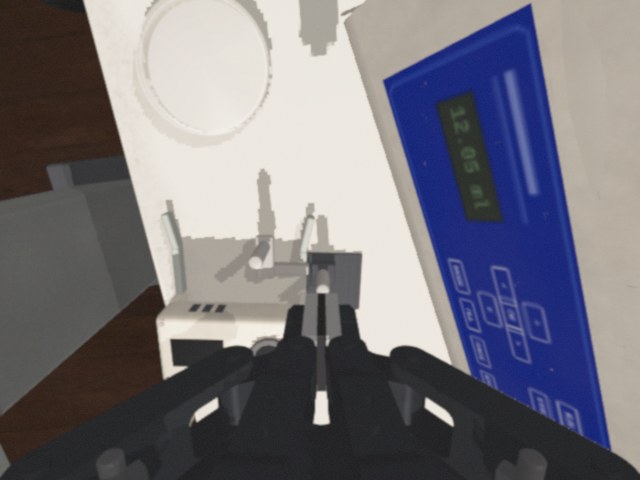

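{"fn": "play_rows", "kwargs": {"motion": "0 0 0 1 0 0 0;0 0 0 1 0 0 0;0 0 0 1 0 0 0;0 0 0 1 0 0 0;0 0 0 0.4 0 0 0"}}

```text
clock: 7.0
tcp_pos: [0.5409, 0.0985, 0.0336]
eef_rot: [[0.115, 0.993, -0.0], [0.993, -0.115, -0.0], [-0.0, -0.0, -1.0]]
force: [-0.6, -0.2, 0.1]
opening: 0.0
grasp_force: 0.0
```

{"fn": "play_rows", "kwargs": {"motion": "0 -0.4 0 0 0 0 0;0 -0.4 0 0 0 0 0;0 -0.3 0 0 0 0 0;0 0 0 0 0 0 0"}}

```text
clock: 7.4
tcp_pos: [0.5391, 0.0757, 0.035]
eef_rot: [[0.116, 0.993, 0.002], [0.993, -0.116, -0.0], [-0.0, 0.002, -1.0]]
force: [-0.3, 0.3, 0.6]
opening: -0.002
grasp_force: 0.0
```

{"fn": "play_rows", "kwargs": {"motion": "0 -0.25 0 0 0 0 0;0 -0.25 0 0 0 0 0;0 -0.25 0 0 0 0 0;0 0 0 0 0 0 0"}}

```text
clock: 7.8
tcp_pos: [0.5366, 0.0612, 0.034]
eef_rot: [[0.115, 0.993, -0.0], [0.993, -0.115, -0.0], [-0.0, -0.0, -1.0]]
force: [0.4, -0.3, -0.3]
opening: 0.003
grasp_force: 0.0
```

{"fn": "play_rows", "kwargs": {"motion": "0 -0.2 0 0 0 0 0;0 -0.2 0 0 0 0 0;0 0 0 0 0 0 0"}}

```text
clock: 8.1
tcp_pos: [0.5357, 0.0535, 0.0339]
eef_rot: [[0.115, 0.993, -0.0], [0.993, -0.115, -0.0], [-0.0, -0.0, -1.0]]
force: [0.1, 1.0, -0.2]
opening: -0.001
grasp_force: 0.0
```

```bash
python3 - <<'E'
from h import *
f=grab_frame("wrist"); cv2.imwrite("pics/w3.png",cv2.resize(f["pixels"][180:400,200:460],None,fx=2.5,fy=2.5))
E
```

```text
(no output)
```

View pics/w3.png

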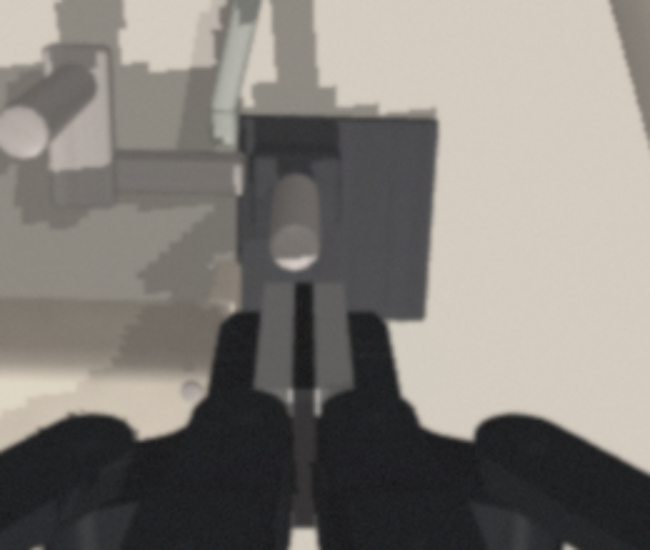

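```bash
python3 - <<'E'
from h import *
f=grab_frame("wrist"); o=observe(); T=o["tcp_pos"]; print(T, "tcp px",proj(f,T), "front", proj(f,T+o["eef_rot"]@[.011,0,0]))
for b in boxes_of(f,"catch_post")[:2]+boxes_of(f,"gate_post")[:1]: print(b)
A=np.deg2rad(-7);ax=np.array([np.cos(A),np.sin(A)]);ay=np.array([-ax[1],ax[0]]); org=np.array([.461,.0201])
for y in (54,45,38,28):
    for z in (15,47): print(y,z,proj(f,np.append(org+(ax*69+ay*y)/1e3,z/1e3)))
print("gatepost",proj(f,np.append(org+(ax*22+ay*76)/1e3,.058)))
for (u,v) in [(318,279),(320,300),(209,233),(318,287),(318,284)]: print(u,v,pt(f,u,v))
E
```

```text
[0.53582948 0.05385009 0.03397291] tcp px (np.float64(319.10708208693586), np.float64(282.23674276542044)) front (np.float64(319.0704375916325), np.float64(262.26670479579684))
{'extent': [301.5, 237.4, 35.3, 50.8], 'conf': 0.85}
{'extent': [198.8, 198.7, 96.9, 69.2], 'conf': 0.89}
54 15 (np.float64(317.3219106666939), np.float64(250.0863958067584))
54 47 (np.float64(316.65675104670686), np.float64(270.82025798586716))
45 15 (np.float64(317.2587886402864), np.float64(265.1879357816438))
45 47 (np.float64(316.59257948997276), np.float64(288.2659285185287))
38 15 (np.float64(317.2108050161588), np.float64(276.6677101036341))
38 47 (np.float64(316.5439945549055), np.float64(301.47422224199227))
28 15 (np.float64(317.1438825756429), np.float64(292.6784747794281))
28 47 (np.float64(316.4765150951622), np.float64(319.81917882898256))
gatepost (np.float64(206.6373168546226), np.float64(231.34550780878175))
318 279 [0.53624102 0.06128987 0.04756375]
320 300 [0.5374945  0.06316632 0.07446471]
209 233 [0.49310777 0.09211963 0.05844532]
318 287 [0.53581896 0.05764563 0.04862857]
318 284 [0.53593943 0.05873685 0.0475828 ]
```

{"fn": "play_rows", "kwargs": {"motion": "0 0.25 0 0 0 0 0;0 0 0.25 -0.2 0 0 0;0 -0.25 0 0 0 0 0;0 -0.2 0 0 0 0 0;0 -0.2 0 0 0 0 0"}}

```text
clock: 8.8
tcp_pos: [0.5397, 0.0449, 0.038]
eef_rot: [[0.115, 0.993, -0.0], [0.993, -0.115, -0.0], [-0.0, -0.0, -1.0]]
force: [-0.1, -0.0, -0.2]
opening: -0.001
grasp_force: 0.0
```

{"fn": "play_rows", "kwargs": {"motion": "0 -0.2 0 0 0 0 0;0 -0.2 0 0 0 0 0;0 0 0 0 0 0 0"}}

```text
clock: 9.1
tcp_pos: [0.5388, 0.0368, 0.0379]
eef_rot: [[0.115, 0.993, -0.0], [0.993, -0.115, -0.0], [-0.0, -0.0, -1.0]]
force: [-0.9, 0.7, -0.2]
opening: -0.003
grasp_force: 0.0
```

```bash
cat > c.py <<'E'
from h import *
A=np.deg2rad(-7);ax=np.array([np.cos(A),np.sin(A)]);ay=np.array([-ax[1],ax[0]]); org=np.array([.461,.0201])
def rd(p): d=(np.array(p)[:2]-org)*1e3; return np.round([d@ax,d@ay],1)
def look(n,*ts):
    f=grab_frame(n)
    for t in ts:
        for b in boxes_of(f,t)[:1]:
            l,tp,w,h=b["extent"]; print(t,round(b["conf"],2),np.round([l,tp,w,h]),"bottom-mid",rd(pt(f,l+w/2,tp+h-5)),pt(f,l+w/2,tp+h-5)[2].round(3))
    o=observe(); print("tcp",rd(o["tcp_pos"]),o["tcp_pos"][2].round(4),o["clock"],"yaw",np.rad2deg(np.arctan2(*o["eef_rot"][1::-1,1])).round(2)); return f
E
python3 -c "
from c import *
look('wrist','catch_post','gate_post')"
```

```text
catch_post 0.84 [295. 209.  31.  44.] bottom-mid [71.  48.2] 0.047
gate_post 0.8 [183. 165. 104.  69.] bottom-mid [29.3 50.1] 0.021
tcp [75.2 26.7] 0.038 9.25 yaw -6.59
```

```bash
python3 - <<'E'
from c import *
f=look("wrist","catch_post"); o=observe()
for v in range(284,330,4): 
    q=pt(f,312,v); print(v,rd(q),q[2].round(3),np.round((q-o["tcp_pos"])@o["eef_rot"],3), f["pixels"][v,312])
cv2.imwrite("pics/w4.png",f["pixels"][140:400,160:480])
E
```

```text
catch_post 0.87 [292. 208.  35.  46.] bottom-mid [70.9 48.3] 0.048
tcp [75.3 26.8] 0.038 9.35 yaw -6.57
284 [70.7  9.9] 0.001 [-0.017 -0.005  0.037] [195 207 212]
288 [70.7  7.1] 0.001 [-0.02  -0.005  0.037] [194 205 212]
292 [70.7  4.6] 0.001 [-0.022 -0.005  0.037] [171 181 186]
296 [72.5 36.6] 0.076 [ 0.01  -0.003 -0.038] [97 96 97]
300 [72.6 36.2] 0.078 [ 0.009 -0.003 -0.04 ] [96 98 98]
304 [72.7 37.1] 0.084 [ 0.01  -0.002 -0.046] [95 95 97]
308 [72.7 36.3] 0.086 [ 0.01  -0.002 -0.048] [94 97 97]
312 [72.8 36.8] 0.09 [ 0.01  -0.002 -0.052] [95 97 98]
316 [72.9 36.6] 0.093 [ 0.01  -0.002 -0.055] [94 95 97]
320 [73.  36.4] 0.095 [ 0.01  -0.002 -0.057] [96 97 98]
324 [73.  36.8] 0.099 [ 0.01  -0.002 -0.061] [93 95 96]
328 [73.1 36.3] 0.101 [ 0.01  -0.002 -0.063] [96 97 99]
```

View pics/w4.png

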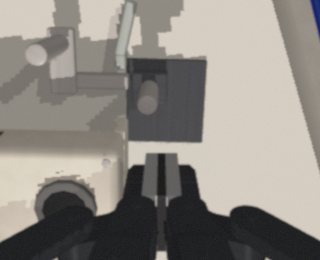

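{"fn": "play_rows", "kwargs": {"motion": "0 0 0 -1 0 0 0;0 1 0 0 0 0 0;0 1 0 0 0 0 0;0 1 0 0 0 0 0;0 0.2 0 0.5 0 0 0"}}

```text
clock: 9.85
tcp_pos: [0.5478, 0.1029, 0.0489]
eef_rot: [[0.113, 0.994, 0.004], [0.994, -0.113, 0.001], [0.001, 0.004, -1.0]]
force: [0.6, 0.6, -0.5]
opening: -0.001
grasp_force: 0.0
```

{"fn": "play_rows", "kwargs": {"motion": "0 0 0 0.8 0 0 0;0 0 0 0.8 0 0 0;0 0 0 0.5 0 0 0;0 0 0 0 0 0 0"}}

```text
clock: 10.25
tcp_pos: [0.5446, 0.1005, 0.0041]
eef_rot: [[0.115, 0.993, -0.004], [0.993, -0.115, -0.001], [-0.001, -0.004, -1.0]]
force: [-0.4, -0.5, 0.4]
opening: -0.001
grasp_force: 0.0
```

{"fn": "play_rows", "kwargs": {"motion": "0 0 0 0.2 0 0 0;0 0 0 0 0 0 0"}}

```text
clock: 10.45
tcp_pos: [0.5465, 0.1008, 0.002]
eef_rot: [[0.115, 0.993, 0.0], [0.993, -0.115, -0.0], [-0.0, 0.0, -1.0]]
force: [-0.8, 0.4, -0.6]
opening: 0.003
grasp_force: 0.0
```

{"fn": "play_rows", "kwargs": {"motion": "0 0 0 0.2 0 0 0;0 0 0 0 0 0 0"}}

```text
clock: 10.65
tcp_pos: [0.5463, 0.1009, -0.002]
eef_rot: [[0.115, 0.993, 0.0], [0.993, -0.115, -0.0], [-0.0, 0.0, -1.0]]
force: [-0.4, -0.4, 1.1]
opening: 0.006
grasp_force: 0.0
```

{"fn": "play_rows", "kwargs": {"motion": "0 0 0 0.2 0 0 0;0 0 0 0 0 0 0"}}

```text
clock: 10.85
tcp_pos: [0.546, 0.101, -0.0063]
eef_rot: [[0.115, 0.993, -0.0], [0.993, -0.115, -0.0], [-0.0, -0.0, -1.0]]
force: [-0.8, 0.0, 0.2]
opening: 0.001
grasp_force: 0.0
```

```bash
python3 - <<'E'
from c import *
f=look("wrist","catch_post"); o=observe(); print(o["force"])
for v in range(280,304,4):
  for u in (312,326): 
    q=pt(f,u,v); print(u,v,rd(q),q[2].round(3))
cv2.imwrite("pics/w5.png",f["pixels"][140:400,160:480])
s=grab_frame("scene"); print(proj(s,o["tcp_pos"]))
u,v=map(int,proj(s,o["tcp_pos"])); cv2.imwrite("pics/s5.png",cv2.resize(s["pixels"][v-70:v+40,u-80:u+80],None,fx=4,fy=4,interpolation=cv2.INTER_CUBIC))
E
```

```text
catch_post 0.4 [315. 400.   2.  24.] bottom-mid [73.9 53.2] 0.047
tcp [74.7 90.7] -0.0061 10.95 yaw -6.58
[ 0.60685304 -0.33783575 -0.11694361]
312 280 [71.  95.5] 0.002
326 280 [77.9 95.3] 0.001
312 284 [71.  93.2] 0.002
326 284 [78.  93.1] 0.001
312 288 [ 75.1 164.3] 0.167
326 288 [78.  90.6] 0.0
312 292 [71.  88.4] 0.0
326 292 [78.  88.7] 0.001
312 296 [ 71.7 100.6] 0.031
326 296 [ 77.5 100.8] 0.032
312 300 [ 71.8 100.6] 0.035
326 300 [ 77.4 101. ] 0.036
(np.float64(309.99443699064807), np.float64(241.68258973392452))
```

View pics/s5.png

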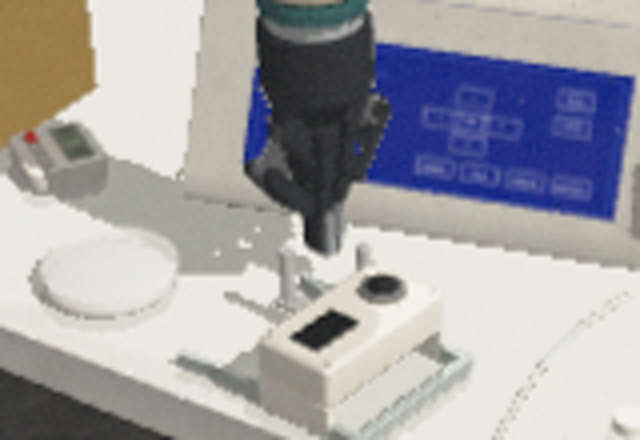

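{"fn": "play_rows", "kwargs": {"motion": "0 -0.5 0 0 0 0 0;0 -0.4 0 0 0 0 0;0 -0.2 0 0 0 0 0;0 -0.2 0 0 0 0 0;0 -0.2 0 0 0 0 0"}}

```text
clock: 11.5
tcp_pos: [0.5427, 0.0711, -0.006]
eef_rot: [[0.115, 0.993, -0.0], [0.993, -0.115, 0.001], [0.001, -0.0, -1.0]]
force: [-0.8, 1.8, 0.3]
opening: -0.002
grasp_force: 0.8
```

{"fn": "play_rows", "kwargs": {"motion": "0 -0.2 0 0 0 0 0;0 -0.2 0 0 0 0 0;0 -0.2 0 0 0 0 0;0 0 0 0 0 0 0"}}

```text
clock: 11.9
tcp_pos: [0.5414, 0.0586, -0.006]
eef_rot: [[0.115, 0.993, 0.0], [0.993, -0.115, -0.001], [-0.001, 0.0, -1.0]]
force: [0.6, -0.2, -0.0]
opening: 0.004
grasp_force: 0.0
```

{"fn": "play_rows", "kwargs": {"motion": "0 -0.15 0 0 0 0 0;0 0 0 0 0 0 0;0 0 0 0 0 0 0"}}

```text
clock: 12.2
tcp_pos: [0.5414, 0.056, -0.006]
eef_rot: [[0.114, 0.993, 0.0], [0.993, -0.114, -0.001], [-0.001, 0.0, -1.0]]
force: [0.1, 0.8, -0.3]
opening: -0.0
grasp_force: 0.0
```

{"fn": "play_rows", "kwargs": {"motion": "0 -0.2 0 0 0 0 0;0 -0.1 0 0 0 0 0;0 0 0 0 0 0 0"}}

```text
clock: 12.5
tcp_pos: [0.5412, 0.0535, -0.0059]
eef_rot: [[0.118, 0.993, 0.002], [0.993, -0.118, 0.006], [0.006, 0.001, -1.0]]
force: [1.3, 11.5, -1.0]
opening: 0.003
grasp_force: 5.7
```

{"fn": "play_rows", "kwargs": {"motion": "0 1 0 0 0 0 0;0 1 0 0 0 0 0;0 0 0 -1 0 0 0;0 0 0 -1 0 0 0;0 0 0 -1 0 0 0"}}

```text
clock: 13.0
tcp_pos: [0.5449, 0.0899, 0.0545]
eef_rot: [[0.114, 0.994, -0.0], [0.994, -0.114, -0.001], [-0.001, -0.0, -1.0]]
force: [-0.1, 0.7, -0.1]
opening: -0.0
grasp_force: 0.0
```

```bash
python3 -c "
from c import *
f=look('wrist','catch_post','gate_post')
b=boxes_of(f,'catch_post')[0]['extent'];u=b[0]+b[2]/2
for v in range(int(b[1]),int(b[1]+b[3]),3): q=pt(f,u,v); print(v,rd(q),q[2].round(3))
"
```

```text
gate_post 0.89 [209. 255.  80.  55.] bottom-mid [26.2 39.5] 0.001
tcp [76.1 79.6] 0.0551 13.15 yaw -6.56Traceback (most recent call last):
  File "<string>", line 4, in <module>
    b=boxes_of(f,'catch_post')[0]['extent'];u=b[0]+b[2]/2
      ~~~~~~~~~~~~~~~~~~~~~~~~^^^
IndexError: list index out of range
```

{"fn": "play_rows", "kwargs": {"motion": "40 -0.2 -1 0 0 0 0;40 0 -1 0 0 0 0;40 0 -0.7 0 0 0 0;40 0 0 0 0 0 0;40 0 0 0 0 0 0"}}

```text
clock: 13.7
tcp_pos: [0.4915, 0.0923, 0.0538]
eef_rot: [[0.114, 0.993, 0.001], [0.993, -0.114, -0.0], [-0.0, 0.001, -1.0]]
force: [-0.5, 0.0, 0.5]
opening: 0.47
grasp_force: 0.0
```

```bash
python3 -c "
from c import *
f=look('wrist','gate_post','catch_post')
cv2.imwrite('pics/w6.png',f['pixels'][120:420,120:520])"
```

```text
gate_post 0.71 [310. 245.  63.  58.] bottom-mid [37.  41.5] 0.001
tcp [22.2 75.4] 0.054 13.85 yaw -6.58
```

View pics/w6.png

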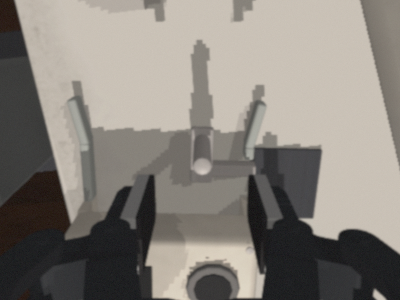

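{"fn": "play_rows", "kwargs": {"motion": "40 0 0 0.8 0 0 0;40 0 0 0.8 0 0 0;40 0 0 0.8 0 0 0;40 0 0 0.7 0 0 0;40 0 0 0 0 0 0"}}

```text
clock: 14.35
tcp_pos: [0.4902, 0.0921, -0.0096]
eef_rot: [[0.115, 0.993, -0.003], [0.993, -0.115, -0.0], [-0.001, -0.003, -1.0]]
force: [-1.0, 0.6, -0.8]
opening: 0.466
grasp_force: 0.0
```

{"fn": "play_rows", "kwargs": {"motion": "6 0 0 0 0 0 0;6 0 0 0 0 0 0;6 0 0 0 0 0 0;6 0 0 0 0 0 0;6 0 0 0 0 0 0"}}

```text
clock: 14.85
tcp_pos: [0.492, 0.0923, -0.0072]
eef_rot: [[0.115, 0.993, 0.002], [0.993, -0.115, -0.0], [0.0, 0.002, -1.0]]
force: [0.8, 0.9, 3.0]
opening: 0.098
grasp_force: 58.5
```

{"fn": "play_rows", "kwargs": {"motion": "6 0 0.3 0 0 0 0;6 0 0.3 0 0 0 0;6 0 0.3 0 0 0 0;6 0 0.3 0 0 0 0;6 0 0.3 0 0 0 0"}}

```text
clock: 15.35
tcp_pos: [0.5205, 0.0883, -0.0073]
eef_rot: [[0.114, 0.993, -0.001], [0.993, -0.114, -0.001], [-0.001, -0.001, -1.0]]
force: [-1.6, -2.9, 6.5]
opening: 0.096
grasp_force: 59.0
```

{"fn": "play_rows", "kwargs": {"motion": "6 0 0.2 0 0 0 0;6 0 0.1 0 0 0 0;6 0 0.1 0 0 0 0;6 0 0 0 0 0 0"}}

```text
clock: 15.75
tcp_pos: [0.5274, 0.0873, -0.0073]
eef_rot: [[0.114, 0.993, -0.003], [0.993, -0.114, -0.001], [-0.001, -0.002, -1.0]]
force: [-4.1, -2.0, 8.0]
opening: 0.095
grasp_force: 59.4
```

{"fn": "play_rows", "kwargs": {"motion": "30 0 0 0 0 0 0;30 0 0 0 0 0 0;30 0 0 -1 0 0 0;30 0 0 -1 0 0 0;30 0 0 -1 0 0 0"}}

```text
clock: 16.25
tcp_pos: [0.5285, 0.0881, 0.0522]
eef_rot: [[0.115, 0.993, -0.001], [0.993, -0.115, 0.0], [-0.0, -0.001, -1.0]]
force: [0.1, -0.7, 0.8]
opening: 0.347
grasp_force: 0.0
```

```bash
python3 - <<'E'
from c import *
f=dict(np.load("top1.npz"));v,u=np.mgrid[0:480,0:640]; r=f["range_z"]
c=np.stack([(u-f["cx"])/f["fx"]*r,-(v-f["cy"])/f["fy"]*r,-r],-1); w=c@f["pose"][:3,:3].T+f["pose"][:3,3]
m=(w[...,1]>.2)&(w[...,2]>.03)&(w[...,0]<.6)&(w[...,0]>.36)&(v>120)&(v<275)&(u<210)&(r>0)
p=w[m]
for x in np.arange(.38,.6,.04):
    q=p[abs(p[:,0]-x)<.01]; print(x.round(2),[(y.round(2),q[abs(q[:,1]-y)<.01][:,2].max().round(2)) for y in np.arange(.26,.5,.02) if (abs(q[:,1]-y)<.01).any()])
f=look("wrist","dish","gate_post")
v,u=np.mgrid[0:480,0:640]; r=f["range_z"]
c=np.stack([(u-f["cx"])/f["fx"]*r,-(v-f["cy"])/f["fy"]*r,-r],-1); w=c@f["pose"][:3,:3].T+f["pose"][:3,3]
m=(w[...,2]>.008)&(w[...,2]<.022)&(abs(w[...,0]-.47)<.065)&(abs(w[...,1]-.225)<.065)
(cc,rad)=cv2.minEnclosingCircle((w[m][:,:2]*1000).astype(np.float32)); print("dish",cc,rad,rd(np.array(cc)/1e3),m.sum())
for b in boxes_of(f,"gate_post")[:1]:
    l,t,ww,h=b["extent"]; mm=(u>l)&(u<l+ww)&(v>t)&(v<t+h)&(w[...,2]>.05)&(w[...,2]<.064); print("post top",rd(w[mm].mean(0)),mm.sum())
E
```

```text
0.38 []
0.42 [(np.float64(0.4), np.float64(0.48)), (np.float64(0.42), np.float64(0.48))]
0.46 [(np.float64(0.4), np.float64(0.48)), (np.float64(0.42), np.float64(0.48))]
0.5 [(np.float64(0.4), np.float64(0.48)), (np.float64(0.42), np.float64(0.48))]
0.54 [(np.float64(0.4), np.float64(0.48)), (np.float64(0.42), np.float64(0.48))]
0.58 [(np.float64(0.4), np.float64(0.49)), (np.float64(0.42), np.float64(0.48))]
dish 0.89 [ 79.   1. 195. 115.] bottom-mid [-19.4 160.9] 0.017
gate_post 0.85 [307. 251.  66.  56.] bottom-mid [72.3 41.4] 0.005
tcp [60.  75.9] 0.0528 16.4 yaw -6.57
dish (470.2767333984375, 225.3500213623047) 47.333953857421875 [-15.8 204.9] 17483
post top [59.  76.3] 382
```

{"fn": "play_rows", "kwargs": {"motion": "30 0.9 -0.8 0 0 0 0;30 1 -1 0 0 0 0;30 1 -1 0 0 0 0;30 1 -1 0 0 0 0;30 1 0 0 0 0 0"}}

```text
clock: 16.95
tcp_pos: [0.4596, 0.1942, 0.0502]
eef_rot: [[0.114, 0.993, -0.007], [0.993, -0.114, -0.002], [-0.002, -0.006, -1.0]]
force: [0.8, 0.4, -0.1]
opening: 0.348
grasp_force: 0.0
```

{"fn": "play_rows", "kwargs": {"motion": "30 1 0 0 0 0 0;30 1 0 0 0 0 0;30 1 0 0 0 0 0;30 1 0 0 0 0 0;30 0.6 0 0 0 0 0"}}

```text
clock: 17.45
tcp_pos: [0.4742, 0.2863, 0.0504]
eef_rot: [[0.114, 0.994, -0.002], [0.994, -0.114, -0.001], [-0.001, -0.002, -1.0]]
force: [0.2, -0.7, -0.2]
opening: 0.352
grasp_force: 0.0
```

{"fn": "play_rows", "kwargs": {"motion": "30 0 0 0 0 0 0;30 0 0 1 0 0 0;30 0 0 0.5 0 0 0"}}

```text
clock: 17.75
tcp_pos: [0.4736, 0.2841, 0.0204]
eef_rot: [[0.115, 0.993, -0.003], [0.993, -0.115, -0.002], [-0.002, -0.002, -1.0]]
force: [0.1, -0.1, -1.2]
opening: 0.352
grasp_force: 0.0
```

```bash
python3 - <<'E'
from c import *
f=look("wrist","dish")
v,u=np.mgrid[0:480,0:640]; r=f["range_z"]
c=np.stack([(u-f["cx"])/f["fx"]*r,-(v-f["cy"])/f["fy"]*r,-r],-1); w=c@f["pose"][:3,:3].T+f["pose"][:3,3]
m=(w[...,2]>.008)&(w[...,2]<.022)&(abs(w[...,0]-.47)<.065)&(abs(w[...,1]-.225)<.065)
(cc,rad)=cv2.minEnclosingCircle((w[m][:,:2]*1000).astype(np.float32)); print("dish",cc,rad,rd(np.array(cc)/1e3),m.sum())
T=observe(); q=(w-T["tcp_pos"])@T["eef_rot"]; k=(abs(q[...,0])<.03)&(abs(q[...,1])<.05)&(q[...,2]<-.02)&(q[...,2]>-.06)
print("tip",q[k].max(0) if k.any() else 0, "front pads y", np.percentile(q[k],[2,98],axis=0) if k.any() else 0)
cv2.imwrite("pics/w7.png",f["pixels"])
E
```

```text
dish 0.69 [270. 289. 107. 135.] bottom-mid [-16.5 172.1] 0.016
tcp [-20.2 263.3] 0.0201 17.85 yaw -6.61
dish (468.6160583496094, 228.98025512695312) 45.75938415527344 [-17.9 208.3] 9982
tip [ 0.01134859  0.03037222 -0.03100188] front pads y [[-0.01000647 -0.02606826 -0.05959104]
 [ 0.01083102  0.02935512 -0.03420281]]
```

View pics/w7.png

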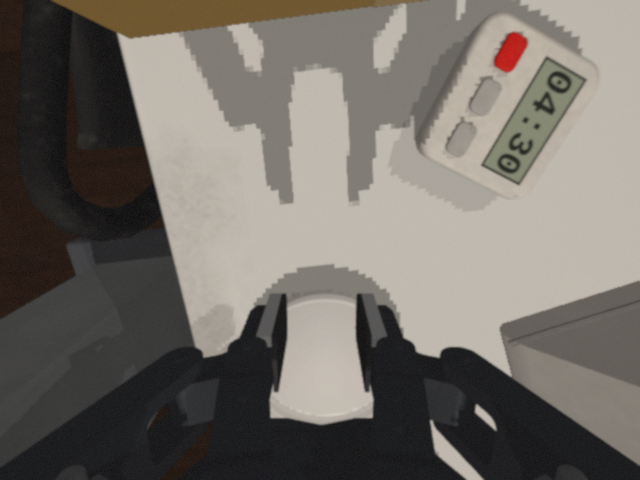

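{"fn": "play_rows", "kwargs": {"motion": "30 0.35 0.2 0 0 0 0;30 0 0 1 0 0 0;30 0 0 0.8 0 0 0;30 0 0 0.4 0 0 0;30 0 0 0.2 0 0 0"}}

```text
clock: 18.35
tcp_pos: [0.4801, 0.292, -0.0262]
eef_rot: [[0.115, 0.993, 0.0], [0.993, -0.115, -0.0], [-0.0, 0.0, -1.0]]
force: [0.3, -0.5, 0.0]
opening: 0.351
grasp_force: 0.0
```

{"fn": "play_rows", "kwargs": {"motion": "30 0 0 0.2 0 0 0;30 0 0 0 0 0 0"}}

```text
clock: 18.55
tcp_pos: [0.4805, 0.2922, -0.0295]
eef_rot: [[0.115, 0.993, 0.001], [0.993, -0.115, 0.001], [0.001, 0.001, -1.0]]
force: [-0.4, -0.2, 0.2]
opening: 0.353
grasp_force: 0.0
```

```bash
cat > d.py <<'E'
from c import *
def dish(n="wrist"):
    f=look(n,"dish"); P=np.array(f["pose"])
    v,u=np.mgrid[0:480,0:640]; r=f["range_z"]
    c=np.stack([(u-f["cx"])/f["fx"]*r,-(v-f["cy"])/f["fy"]*r,-r],-1); w=c@P[:3,:3].T+P[:3,3]
    T=observe(); q=(w-T["tcp_pos"])@T["eef_rot"]; k=(abs(q[...,0])<.03)&(abs(q[...,1])<.035)&(q[...,2]<-.02)&(q[...,2]>-.06)
    print("tip z",q[k].max(0)[2] if k.any() else 0,"force",T["force"])
    return f,w
E
python3 -c "
from d import *
dish()"
```

```text
dish 0.8 [269. 355. 108.  69.] bottom-mid [-11.9 228.3] 0.017
tcp [-14.  272.4] -0.0295 18.65 yaw -6.58
tip z -0.02841839271380523 force [ 0.3401056   0.25746932 -0.24216676]
```

{"fn": "play_rows", "kwargs": {"motion": "30 -0.4 0 0.15 0 0 0;30 -0.4 0 0 0 0 0;30 -0.4 0.1 0 0 0 0;30 -0.4 0.15 0 0 0 0;30 -0.4 0.15 0 0 0 0"}}

```text
clock: 19.15
tcp_pos: [0.4857, 0.2553, -0.0298]
eef_rot: [[0.118, 0.993, 0.006], [0.993, -0.118, 0.008], [0.009, 0.005, -1.0]]
force: [-3.7, 9.9, 16.0]
opening: 0.354
grasp_force: 8.1
```

{"fn": "play_rows", "kwargs": {"motion": "30 -0.4 0.1 0 0 0 0;30 -0.4 0.1 0 0 0 0;30 -0.4 0.05 0 0 0 0;30 -0.3 0 0 0 0 0;30 0 0 0 0 0 0"}}

```text
clock: 19.65
tcp_pos: [0.4889, 0.2236, -0.0297]
eef_rot: [[0.117, 0.993, 0.009], [0.993, -0.118, 0.006], [0.007, 0.008, -1.0]]
force: [0.9, 6.0, 15.1]
opening: 0.352
grasp_force: 7.4
```

```bash
python3 -c "
from d import *
f,w=dish(); cv2.imwrite('pics/w8.png',f['pixels'])
for n in ['top']:
    g=grab_frame(n)
    for b in boxes_of(g,'dish')[:2]:
        l,t,ww,h=b['extent']; print(b['conf'],ww,h,rd(pt(g,l+ww/2,t+h/2,.015)))
cv2.imwrite('pics/t8.png',cv2.resize(g['pixels'][170:290,180:350],None,fx=4,fy=4,interpolation=cv2.INTER_CUBIC))
"
```

```text
dish 0.62 [199. 333. 178. 124.] bottom-mid [ -4.  215.5] 0.085
tcp [  2.9 205.4] -0.0297 19.75 yaw -6.71
tip z -0.028173315274615834 force [-0.05357621  6.31591505 14.9154966 ]
0.91 30.2 39.6 [ -3.5 148.2]
```

View pics/w8.png

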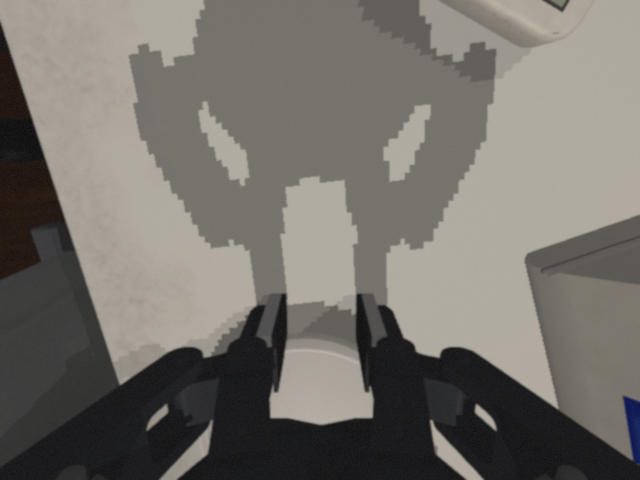

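{"fn": "play_rows", "kwargs": {"motion": "30 0 0 -0.3 0 0 0;30 -0.4 -0.1 0 0 0 0;30 -0.4 -0.05 0 0 0 0;30 -0.4 0 0 0 0 0;30 -0.4 0 0 0 0 0"}}

```text
clock: 20.35
tcp_pos: [0.4773, 0.1883, -0.0275]
eef_rot: [[0.115, 0.993, -0.001], [0.993, -0.115, -0.001], [-0.001, -0.001, -1.0]]
force: [-0.1, 0.2, -0.2]
opening: 0.352
grasp_force: 0.2
```

{"fn": "play_rows", "kwargs": {"motion": "30 -0.4 0 0 0 0 0;30 -0.4 -0.03 0 0 0 0;30 -0.4 0 0 0 0 0;30 0 0 0 0 0 0"}}

```text
clock: 20.75
tcp_pos: [0.4742, 0.1645, -0.0272]
eef_rot: [[0.116, 0.993, -0.001], [0.993, -0.116, -0.001], [-0.001, -0.001, -1.0]]
force: [0.3, -0.4, 0.3]
opening: 0.348
grasp_force: 0.0
```

```bash
python3 -c "
from d import *
f,w=dish()
g=grab_frame('top')
for b in boxes_of(g,'dish')[:2]:
    l,t,ww,h=b['extent']; print(b['conf'],l,ww,h,rd(pt(g,l+ww/2,t+h/2,.015)))
cv2.imwrite('pics/t9.png',np.hstack([cv2.resize(g['pixels'][190:290,210:350],(560,400),interpolation=cv2.INTER_CUBIC)]))
"
```

```text
dish 0.97 [268. 328. 110.  96.] bottom-mid [-2.3 97.9] 0.016
tcp [ -4.1 145.9] -0.027 20.85 yaw -6.62
tip z -0.026074416983969173 force [-0.13591032 -0.28706259  0.02956595]
0.83 268.7 27.3 35.1 [ 0.2 80.2]
```

{"fn": "play_rows", "kwargs": {"motion": "30 -0.4 0.1 0 0 0 0;30 -0.4 0.1 0 0 0 0;30 -0.4 0 0 0 0 0;30 -0.4 0 0 0 0 0;30 -0.4 0 0 0 0 0"}}

```text
clock: 21.45
tcp_pos: [0.4739, 0.1246, -0.027]
eef_rot: [[0.115, 0.993, -0.0], [0.993, -0.115, -0.0], [-0.0, -0.0, -1.0]]
force: [-0.5, 0.5, -0.1]
opening: 0.35
grasp_force: 0.2
```

{"fn": "play_rows", "kwargs": {"motion": "30 -0.4 0 0 0 0 0;30 -0.4 0 0 0 0 0;30 -0.4 0 0 0 0 0;30 -0.4 0 0 0 0 0;30 0 0 0 0 0 0"}}

```text
clock: 21.95
tcp_pos: [0.4701, 0.0927, -0.0271]
eef_rot: [[0.116, 0.993, -0.0], [0.993, -0.116, -0.0], [-0.0, -0.0, -1.0]]
force: [0.4, -0.5, 0.2]
opening: 0.355
grasp_force: 0.0
```

```bash
python3 -c "
from d import *
f,w=dish()
b=boxes_of(f,'dish')[:1]; print(b)
for v in range(300,360,6): q=pt(f,322,v); print(v,rd(q),q[2].round(3))
"
```

```text
dish 0.86 [266. 326. 110.  96.] bottom-mid [ 1.7 28.2] 0.017
tcp [ 0.4 73.9] -0.027 22.05 yaw -6.62
tip z -0.025960579793736446 force [-0.45232119  0.77814408  0.85072965]
[{'extent': [266.4, 326.2, 110.5, 95.6], 'conf': 0.86}]
300 [ 1.6 76.6] 0.001
306 [ 1.6 73.7] 0.001
312 [ 1.6 70.9] 0.001
318 [ 1.7 67.4] 0.0
324 [ 1.7 65.2] 0.002
330 [ 1.7 64.9] 0.006
336 [ 1.7 65.4] 0.012
342 [ 1.6 65.1] 0.016
348 [ 1.7 62.2] 0.016
354 [ 1.7 59.1] 0.016
```

{"fn": "play_rows", "kwargs": {"motion": "30 -0.3 0 0 0 0 0;30 -0.25 0 0 0 0 0;30 -0.2 0 0 0 0 0;30 0 0 0 0 0 0"}}

```text
clock: 22.5
tcp_pos: [0.4685, 0.0782, -0.027]
eef_rot: [[0.115, 0.993, -0.0], [0.993, -0.115, -0.0], [-0.0, -0.0, -1.0]]
force: [-0.6, -0.1, -0.2]
opening: 0.351
grasp_force: 0.0
```

{"fn": "play_rows", "kwargs": {"motion": "30 -0.15 0 0 0 0 0;30 -0.1 0 0 0 0 0;30 0 0 0 0 0 0"}}

```text
clock: 22.8
tcp_pos: [0.468, 0.0735, -0.027]
eef_rot: [[0.115, 0.993, -0.0], [0.993, -0.115, -0.0], [-0.0, -0.0, -1.0]]
force: [-0.5, -0.4, -0.1]
opening: 0.351
grasp_force: 0.0
```

```bash
python3 -c "
from d import *
f,w=dish()
for v in range(318,360,4): q=pt(f,322,v); print(v,rd(q),q[2].round(3))
"
```

```text
dish 0.84 [278. 326.  92.  68.] bottom-mid [ 3.2 22.7] 0.016
tcp [ 0.5 54.1] -0.027 22.9 yaw -6.58
tip z -0.026153936057192417 force [ 0.10492545 -0.29001545 -0.45707754]
318 [ 1.9 48.5] 0.001
322 [ 1.9 46.4] 0.001
326 [ 1.9 47.1] 0.005
330 [ 1.9 46.7] 0.008
334 [ 1.9 46.9] 0.012
338 [ 1.9 46.7] 0.014
342 [ 1.9 46.3] 0.017
346 [ 1.9 44.4] 0.017
350 [ 1.9 42.4] 0.017
354 [ 2.  40.2] 0.016
358 [ 2.  38.7] 0.017
```

{"fn": "play_rows", "kwargs": {"motion": "30 -0.1 0 0 0 0 0;30 -0.1 0 0 0 0 0;30 0 0 0 0 0 0"}}

```text
clock: 23.2
tcp_pos: [0.4685, 0.0721, -0.0268]
eef_rot: [[0.118, 0.993, 0.002], [0.993, -0.118, 0.004], [0.004, 0.001, -1.0]]
force: [1.3, 9.4, 0.4]
opening: 0.35
grasp_force: 4.6
```

```bash
python3 -c "
from d import *
f,w=dish()
for v in range(326,346,4): q=pt(f,322,v); print(v,rd(q),q[2].round(3))
"
```

```text
dish 0.9 [279. 327.  88.  63.] bottom-mid [ 3.1 23.8] 0.017
tcp [ 1.1 52.5] -0.0268 23.3 yaw -6.74
tip z -0.025660855140766315 force [ 1.52983467  9.88245441 -0.0100933 ]
326 [ 2.5 46.1] 0.007
330 [ 2.5 46.6] 0.011
334 [ 2.5 47.1] 0.015
338 [ 2.5 45.9] 0.016
342 [ 2.5 44.8] 0.017
```

{"fn": "play_rows", "kwargs": {"motion": "30 0.2 0 0 0 0 0;30 0.5 0 0 0 0 0;30 0.6 0 0 0 0 0;30 0 0 -1 0 0 0;40 0 0 -1 0 0 0"}}

```text
clock: 23.8
tcp_pos: [0.4699, 0.0965, 0.0129]
eef_rot: [[0.113, 0.994, -0.002], [0.994, -0.113, -0.0], [-0.001, -0.002, -1.0]]
force: [0.6, 0.3, -0.3]
opening: 0.465
grasp_force: 0.0
```

{"fn": "play_rows", "kwargs": {"motion": "40 0 0 -1 0 0 0;40 0 0 -1 0 0 0;40 0 1 0 0 0 0;40 0 1 0 0 0 0;40 0 0.9 0 0 0 0"}}

```text
clock: 24.3
tcp_pos: [0.5292, 0.0897, 0.0534]
eef_rot: [[0.114, 0.994, 0.001], [0.994, -0.114, -0.0], [-0.0, 0.001, -1.0]]
force: [0.6, -0.3, -0.5]
opening: 0.472
grasp_force: 0.0
```

{"fn": "play_rows", "kwargs": {"motion": "40 0 0 0 0 0 0;40 0 0 0 0 0 0"}}

```text
clock: 24.5
tcp_pos: [0.5272, 0.0895, 0.0526]
eef_rot: [[0.114, 0.993, -0.002], [0.993, -0.114, -0.0], [-0.0, -0.002, -1.0]]
force: [-0.8, 0.8, -1.1]
opening: 0.467
grasp_force: 0.0
```

```bash
python3 -c "
from d import *
f,w=dish()
b=boxes_of(f,'gate_post')
print(b[:1]); l,t,ww,h=b[0]['extent']; v,u=np.mgrid[0:480,0:640]
mm=(u>l)&(u<l+ww)&(v>t)&(v<t+h)&(w[...,2]>.05)&(w[...,2]<.064); print('post top',rd(w[mm].mean(0)),mm.sum())
"
```

```text
dish 0.93 [175. 296. 133.  43.] bottom-mid [31.6 86.3] 0.118
tcp [56.6 76.7] 0.0526 24.6 yaw -6.56
tip z -0.03157917241693686 force [-0.22554631  0.498014    0.32461423]
[]Traceback (most recent call last):
  File "<string>", line 5, in <module>
    print(b[:1]); l,t,ww,h=b[0]['extent']; v,u=np.mgrid[0:480,0:640]
                           ~^^^
IndexError: list index out of range
```

{"fn": "play_rows", "kwargs": {"motion": "40 0 0.1 0.8 0 0 0;40 0 0 0.8 0 0 0;40 0 0 0.8 0 0 0;40 0 0 0.7 0 0 0;40 0 0 0 0 0 0"}}

```text
clock: 25.15
tcp_pos: [0.5275, 0.0888, -0.0106]
eef_rot: [[0.114, 0.993, -0.005], [0.993, -0.114, -0.0], [-0.001, -0.005, -1.0]]
force: [-0.7, -0.1, -0.0]
opening: 0.465
grasp_force: 0.0
```

{"fn": "play_rows", "kwargs": {"motion": "6 0 0 0 0 0 0;6 0 0 0 0 0 0;6 0 0 0 0 0 0;6 0 0 0 0 0 0;6 0 0 0 0 0 0"}}

```text
clock: 25.65
tcp_pos: [0.5275, 0.0892, -0.0082]
eef_rot: [[0.115, 0.993, -0.004], [0.993, -0.115, 0.0], [-0.0, -0.004, -1.0]]
force: [-5.4, 1.1, 4.3]
opening: 0.097
grasp_force: 58.4
```

{"fn": "play_rows", "kwargs": {"motion": "6 0 -0.3 0 0 0 0;6 0 -0.3 0 0 0 0;6 0 -0.3 0 0 0 0;6 0 -0.3 0 0 0 0;6 0 -0.3 0 0 0 0"}}

```text
clock: 26.15
tcp_pos: [0.5012, 0.0929, -0.0083]
eef_rot: [[0.115, 0.993, 0.003], [0.993, -0.115, 0.001], [0.001, 0.003, -1.0]]
force: [2.5, 3.5, 4.9]
opening: 0.095
grasp_force: 59.0
```

{"fn": "play_rows", "kwargs": {"motion": "6 0 -0.15 0 0 0 0;6 0 -0.1 0 0 0 0;6 0 -0.1 0 0 0 0;6 0 0 0 0 0 0"}}

```text
clock: 26.55
tcp_pos: [0.4938, 0.094, -0.0083]
eef_rot: [[0.115, 0.993, 0.002], [0.993, -0.115, 0.001], [0.002, 0.002, -1.0]]
force: [1.6, 4.2, 6.0]
opening: 0.098
grasp_force: 59.4
```

{"fn": "play_rows", "kwargs": {"motion": "6 0 -0.1 0 0 0 0;6 0 -0.1 0 0 0 0;6 0 0 0 0 0 0"}}

```text
clock: 26.85
tcp_pos: [0.4921, 0.0942, -0.0082]
eef_rot: [[0.115, 0.993, 0.006], [0.993, -0.115, 0.001], [0.002, 0.006, -1.0]]
force: [4.4, 4.4, 2.5]
opening: 0.1
grasp_force: 59.0
```

Shut (force rising). Release, lift, check.

{"fn": "play_rows", "kwargs": {"motion": "40 0 0 0 0 0 0;40 0 0 0 0 0 0;40 0 0 0 0 0 0;40 0 0 -1 0 0 0;40 0 0 -1 0 0 0"}}

```text
clock: 27.35
tcp_pos: [0.4877, 0.0931, 0.0304]
eef_rot: [[0.115, 0.993, -0.004], [0.993, -0.115, -0.001], [-0.001, -0.004, -1.0]]
force: [0.9, 0.3, 0.5]
opening: 0.465
grasp_force: 0.0
```

{"fn": "play_rows", "kwargs": {"motion": "40 0 0 -1 0 0 0;40 0 0 -1 0 0 0;40 0 0 -1 0 0 0;40 -1 0 -1 0 0 0;40 -1 0 0 0 0 0"}}

```text
clock: 27.85
tcp_pos: [0.4861, 0.0534, 0.1132]
eef_rot: [[0.113, 0.994, 0.004], [0.994, -0.113, -0.001], [-0.0, 0.004, -1.0]]
force: [0.7, -0.6, -0.1]
opening: 0.471
grasp_force: 0.0
```

{"fn": "play_rows", "kwargs": {"motion": "40 -1 0 0 0 0 0;40 0 0 0 0 0 0"}}

```text
clock: 28.05
tcp_pos: [0.4815, 0.032, 0.1108]
eef_rot: [[0.117, 0.993, -0.001], [0.993, -0.117, -0.001], [-0.001, -0.001, -1.0]]
force: [0.2, 0.3, -0.0]
opening: 0.467
grasp_force: 0.0
```

```bash
python3 -c "
from d import *
f,w=dish()
b=boxes_of(f,'gate_post'); v,u=np.mgrid[0:480,0:640]
R=np.stack([(w[...,:2]-org)@ax,(w[...,:2]-org)@ay],-1)*1e3
k=(w[...,2]>.05)&(w[...,2]<.064)&(abs(R[...,1]-76)<14)&(R[...,0]>5)&(R[...,0]<80); print('post top',R[k].mean(0),k.sum())
k=(w[...,2]>.01)&(w[...,2]<.02)&(R[...,1]>31)&(R[...,1]<49)&(abs(R[...,0])<30); print('dish rear max y',np.percentile(R[k][:,1],[50,95,99]),k.sum(), 'x at rear', R[k][R[k][:,1]>np.percentile(R[k][:,1],97)][:,0].mean())
for t in ['timer','vial_1']: pass
"
```

```text
tcp [19.1 16.2] 0.1106 28.15 yaw -6.66
tip z -0.030930736028806166 force [-0.36321134 -1.01165031 -0.34061751]
post top [22.9188209  75.58712559] 211
dish rear max y [37.53585472 44.94366831 45.87235248] 1293 x at rear 2.75094233897848
```

```bash
python3 -c "
from cell import *
print(finish_job())"
```

```text
the job is handed in; nothing more can be done
None
```

I handed the job in at about 28 s of the 70 s allowed: catch fully withdrawn, gate opened, dish pushed against the end stop under the head, gate shut again behind it; the hand-in call returned no verdict, and I did not re-measure the vial, timer or cups, though I saw no contact with them.

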